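Swap the check weight for the specimen basket on the weighing hook

ROBOT

A 6-joint arm with a two-finger parallel gripper is mounted at the origin on the work surface. World frame = base frame: x ahead of the robot, y to its left, z up, the work surface at z = 0. Lengths are in m, angles in rad, forces in N, time in s.
With the tool pointing down it reaches from about 0.3 to 1 m from the base axis. Payload 5.1 kg.
Tool frame: the origin (TCP) lies midway between the tips of the shut fingers; the grasp point (between the pads) lies 19 mm behind it; z points along the fingers, y is the line along which they close (so a half turn about z gives the same grasp; the last joint's range is limited). The gripper opens to 95 mm and grips with 3 to 60 N. Pads are 20 mm wide; open, the fingers measure 119 mm over their backs; the gripper's body (75 mm by 180 mm) begins 59 mm behind the grasp point.
Start: joints at [1.15, 0.124, 1.65, -0, 1.367, -0.083], TCP at [0.215, 0.613, 0.188] pointing down, gripper open.
Joint ranges: [-2.61, 2.61], [-1.02, 2.33], [0.03, 2.71], [-1.35, 4.49], [0.32, 2.68], [-2.91, 2.91]. Speed limits (rad/s): [2.57, 2.57, 3.14, 3.14, 3.14, 3.14].

INTERFACE

Orientations are given as a unit quaternion [w, x, y, z].
In Python, from cell import ctrl gives the robot as it stands.
- The arm moves only by the tool jog_arm, never from a script. Its argument "deltas" is a list of rows, each an object of numbers: "jaw": the closure, from 0 (fully open) to 1 (shut); "tx", "ty", "tz": the shift along the world's x, y, z in cm; "yaw": the turn about the world's z in rad. In form: [{"jaw": .., "tx": .., "ty": .., "tz": .., "yaw": ..}, ...]. A call has exactly 10 rows; each row is the pose to reach, as a shift and turn from the pose commanded when the call began; what a row does not reach only later rows make up. A row lasts 1/12 s, in which the tool goes at most 41.7 mm and 7.16 degrees, less where a joint would pass 70% of its speed; a pose out of reach is approached as far as the arm can. A call with a gripper value outside its range is refused whole. The fingers move at their own pace and stop on an object; "force" is the grip in N (left out, the last holds). Time passes only in rows, so rows that repeat a pose let the fingers close, or fill a call up. It gives the time, the measured TCP pose, the force, the opening and the grip force at its end, in the units of the state.
- ctrl.sense(): the state, without advancing time (a new reading comes with each control period).
- ctrl.camera(name): name is "side" or "top"; returns a dict with "image" (420x560x3 uint8, red, green, blue), "depth" (420x560 float32, m along the optical axis (not along the pixel's ray), 0 where there is no reading), "fx", "fy", "cx", "cy" (pixels), "R" (3x3) and "t" (3): a world point X has camera coordinates R X + t. Camera axes: x right, y down, z forward; pixel columns grow to the right and rows downward; lengths in m; the calibration is good to about 2 mm. A picture is of the moment at which its call begins.
- ctrl.finish_job(): hands the job in; it is judged then, once.
The state is a dict: "clock": time; "joint_positions": joint angles; "qd": joint speeds; "joint_torque": joint torques, N m; "position": TCP position; "eef_rot": TCP orientation; "contact_force": force on the tool from outside, world axes, zero at the start; "moment": the same for the moment, N m; "grip_width": opening from 0.0 (shut) to 1.0 (fully open); "finger_force": force on a finger pad.
Only numpy, scipy, OpenCV 4.12 (cv2) and the standard library are available. Lean on these libraries where they do the work, as an engineer would, in place of code of your own. Each camera call takes 0.05 s, during which the arm holds its last target. There are 200 camera calls.

TASK

Take the check weight off the hook of the density scale and set it down upright in its blue dish. Then hang the wire basket, with the asphalt specimen in it, by its handle on the scale's hook and let go of it so that it hangs freely and still. Do not drop either of them or spill the specimen, and leave the other things on the bench where they are.

Things in the scene. Friction and masses are not known exactly. Their poses are not given: they have to be found in the camera images.
- hook_stand: Density scale, fixed: white base plate 200 x 120 mm, 18 mm high; aluminium column with blue cap (top at 250 mm); white and blue control box 90 mm high behind it. Origin on the table straight below the hook's seat, z up, x from the hook's free tip towards the column (column's front face at x = 93 mm). The hook is a 10 mm steel bar in the x-z plane, open to -x.
- hook_seat (a point): Where the axis of a hung handle bar comes to rest, 209 mm above the table, over the middle of the hook's level floor (x = -18 to +18 mm, bar axis 200 mm above the table). Behind, the bar rises to 235 mm at x = 38 mm. Axes as hook_stand. A handle goes over the tip from the -x side, its bar across the hook (along y).
- hook_tip (a point): The hook's free, turned-up end: 30 mm from the seat towards -x, its top 223 mm above the table.
- check_weight: Brass cylinder, 66 mm diameter, 50 mm high, 0.3 to 0.6 kg, with a steel wire handle (8 mm wire, in its y-z plane) and a blue square grip on top. Origin: centre of its underside, z up. Starts hanging on the hook. Handle's top middle at z = 112 mm, falling 12 mm to y = +-38 mm; grip 26 x 26 mm (along x and y) from z = 127 to 165 mm on a thin stem.
- weight_grip (a point): Centre of the check weight's blue grip, 146 mm above its underside; axes as check_weight. Any of the four sides can be pinched from above.
- dish: Blue round dish for the check weight, fixed, 112 mm in diameter with an inner diameter of 100 mm; floor 6 mm above the table, rim 18 mm. Origin: centre of its underside on the table. It lies on the left or on the right.
- basket: Round steel wire basket, 111 mm diameter, 66 mm high, 0.22 kg, across the table from the dish, with a rigid upright wire handle (8 mm, in its y-z plane) and a red square grip on top. Origin: centre of its underside, z up. Handle's top middle at z = 152 mm, falling 12 mm to y = +-38 mm, then to the rim at y = +-54 mm; grip 26 x 26 mm from z = 167 to 205 mm. Same when turned half round.
- basket_bar (a point): Top middle of the basket's wire handle (axis of the wire), 152 mm above the basket's underside; when hung it comes to hook_seat. Axes as basket.
- basket_grip (a point): Centre of the basket's red grip, 186 mm above its underside; axes as basket. Any of the four sides can be pinched from above.
- specimen: Black asphalt core 70 mm in diameter, 45 mm high, 0.36 kg, lying loose on the floor (5 mm thick) of the basket. Origin: centre of its underside.
- spare_core: Bystander: black asphalt core 70 mm in diameter, 45 mm high, on the table in front of the scale. Origin: centre of its underside.
- tall_core: Bystander: black asphalt core 70 mm in diameter, 63 mm high, on the table at the left. Origin: centre of its underside.
- brush: Bystander: hand brush, 200 mm long, lying on the table near the robot along its x axis, origin under its middle.
- spatula: Bystander: spatula, 280 mm long, lying on the table at the right along its x axis, origin under its middle.
- beaker: Bystander: steel beaker 84 mm in diameter, 110 mm high, at the left. Origin: centre of its underside.
- bottle: Bystander: white bottle with red cap, 72 mm in diameter, 170 mm high, at the right. Origin: centre of its underside.

How it is judged:
On the way, in this order (a step that is already met when the one before it is completed fails the run):
1. the check weight stands upright in its dish, let go (horizontal distance between check_weight and dish below 0.022 m and z of check_weight in the frame of dish below 0.012 m and angle between check_weight's own z axis and vertical below 0.1 rad and linear speed of check_weight below 0.03 m/s and contact force between check_weight and the fingers below 0.2 N), for 0.2 s.
2. the basket hangs by its handle on the hook, let go, with the specimen in it (distance between basket_bar and hook_seat below 0.03 m and angle between basket's own z axis and vertical below 0.25 rad and contact force between basket and hook_stand above 1 N and contact force between basket and the fingers below 0.2 N and z of specimen in the frame of basket below 0.03 m and distance between specimen and basket below 0.035 m), for 0.2 s.
At the end, for the whole second after the job is handed in: Check weight upright (0.1 rad) and still on its dish floor, within 22 mm of the centre. Basket hung on the hook, top middle of its handle within 30 mm of the hook seat, level within 0.25 rad, slower than 0.05 m/s, let go; the specimen lies on its floor (all of step 2 and horizontal distance between check_weight and dish below 0.022 m and z of check_weight in the frame of dish below 0.012 m and angle between check_weight's own z axis and vertical below 0.1 rad and linear speed of check_weight below 0.03 m/s and linear speed of basket below 0.05 m/s); the robot touches nothing.
It fails at once if the specimen is spilled from the basket (farther than 60 mm from its floor's centre) (distance between specimen and basket above 0.06 m).
It fails at once if the basket is tipped by more than 0.7 rad (angle between basket's own z axis and vertical above 0.7 rad).
It fails at once if the check weight is dropped (faster than 0.7 m/s, about 25 mm of fall, while not held) (linear speed of check_weight above 0.7 m/s and contact force between check_weight and the fingers below 0.2 N).
It fails at once if the basket is dropped (faster than 0.7 m/s while not held) (linear speed of basket above 0.7 m/s and contact force between basket and the fingers below 0.2 N).
It fails at once if a bystander is moved by more than 40 mm (distance of any of spare_core, tall_core, brush, spatula, beaker, bottle from where it was at the start of the episode above 0.04 m).
It also fails if it takes over 58 s, if anything falls off the work surface, if the arm or the gripper's body presses on something with over 40 N, if the wrist force passes 120 N, or if a joint passes its speed limit or range.

## Working session

There is one attempt and no reset: what is moved stays moved. The work goes in short steps, Python scripts to look and compute and a tool call to move; the robot and the scene stay as the last step left them, time stands still between calls to the robot, and variables do not carry over. Pictures are saved under pics/ and viewed, at most 10 in all, crops included, and the job is handed in when it is done.

Besides the shell and the picture viewer there is one more tool, called after "Call:" by a JSON object that holds its "name" and its "arguments". jog_arm: Moves the arm, as the interface text tells. Its arguments: {"type":"object","properties":{"deltas":{"type":"array","items":{"type":"object","properties":{"jaw":{"type":"number"},"tx":{"type":"number"},"ty":{"type":"number"},"tz":{"type":"number"},"yaw":{"type":"number"}}}},"force":{"type":"number"}},"required":["deltas"]}

```bash
mkdir -p pics; cat > h.py <<'E'
import numpy as np, cv2
from cell import ctrl
def cloud(c):
    v,u=np.mgrid[0:420,0:560]; d=c["depth"]
    P=np.stack([(u-c["cx"])/c["fx"]*d,(v-c["cy"])/c["fy"]*d,d],-1)
    W=(P-np.array(c["t"]))@np.array(c["R"]); W[d<=0]=np.nan
    return W
def snap(n,f=None):
    c=ctrl.camera(n)
    if f: cv2.imwrite("pics/"+f,c["image"][:,:,::-1])
    return c,cloud(c)
def masks(c):
    h=cv2.cvtColor(c["image"],cv2.COLOR_RGB2HSV); H,S,V=h[...,0],h[...,1],h[...,2]
    return dict(red=((H<8)|(H>172))&(S>130)&(V>60), blue=(H>98)&(H<128)&(S>110)&(V>50))
def blobs(n,c,W,amin=25):
    for k,m in masks(c).items():
        N,L,st,ce=cv2.connectedComponentsWithStats(m.astype(np.uint8))
        for i in range(1,N):
            if st[i,4]<amin: continue
            p=W[L==i]; p=p[~np.isnan(p[:,0])]
            if len(p)==0: continue
            print(n,k,st[i],ce[i].round(),"med",np.median(p,0).round(3),"lo",np.percentile(p,3,0).round(3),"hi",np.percentile(p,97,0).round(3))
E
python3 - <<'E'
from h import *
out=[]
for n in("side","top"):
    c,W=snap(n,n+"0.png"); blobs(n,c,W); print(n,(-np.array(c["R"]).T@np.array(c["t"])).round(2))
s=ctrl.sense(); print(s["clock"],s["position"],s["eef_rot"])
E
```

```text
side red [189 166  10  13  87] [194. 171.] med [0.475 0.29  0.197] lo [0.466 0.285 0.176] hi [0.487 0.304 0.206]
side red [339 185  19  14 120] [348. 191.] med [ 0.815 -0.032  0.098] lo [ 0.803 -0.066  0.094] hi [0.834 0.004 0.102]
side red [409 248  11  11  94] [414. 253.] med [ 0.644 -0.363  0.169] lo [ 0.635 -0.373  0.161] hi [ 0.659 -0.35   0.173]
side red [530 369  30  10 104] [546. 373.] med [ 0.432 -0.716  0.285] lo [ 0.43  -0.729  0.254] hi [ 0.435 -0.701  0.298]
side blue [104 100  95  44 992] [150. 121.] med [0.63  0.797 0.12 ] lo [0.464 0.772 0.109] hi [0.847 0.834 0.124]
side blue [321 163  21  13 125] [332. 169.] med [ 0.702 -0.051  0.244] lo [ 0.694 -0.058  0.23 ] hi [ 0.733 -0.018  0.251]
side blue [294 172  10  14 104] [299. 178.] med [ 0.599 -0.02   0.253] lo [ 0.594 -0.025  0.233] hi [ 0.612 -0.008  0.263]
side blue [337 180  44  38 614] [355. 201.] med [ 0.791 -0.079  0.095] lo [ 0.732 -0.13   0.091] hi [0.86  0.01  0.098]
side blue [ 421  290  104  130 4739] [473. 362.] med [ 0.456 -0.603  0.15 ] lo [ 0.335 -0.645  0.147] hi [ 0.682 -0.575  0.153]
side blue [331 3
[... 983 characters left out ...]
] [506. 225.] med [ 0.517 -0.619  0.149] lo [ 0.339 -0.744  0.143] hi [ 0.699 -0.571  0.156]
top blue [285 179   8   9  66] [289. 183.] med [ 0.606 -0.012  0.262] lo [ 0.596 -0.02   0.257] hi [ 0.617 -0.001  0.266]
top blue [477 202   3  59  72] [478. 229.] med [ 0.503 -0.566  0.099] lo [ 0.417 -0.569  0.094] hi [ 0.578 -0.564  0.105]
top blue [369 220  36  34 338] [387. 237.] med [ 0.474 -0.321  0.01 ] lo [ 0.429 -0.365 -0.   ] hi [ 0.528 -0.262  0.022]
top blue [ 57 229  10   9  75] [ 62. 233.] med [0.469 0.671 0.072] lo [0.457 0.659 0.065] hi [0.482 0.684 0.079]
top [ 0.42 -0.02  1.65]
0.1 [0.21520343 0.61267921 0.1872115 ] [-2.13066904e-04  1.68107126e-01  9.85768288e-01 -9.12031368e-04]
```

View pics/side0.png

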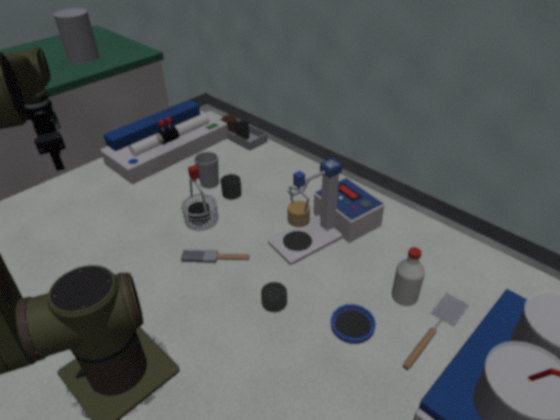

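View pics/top0.png

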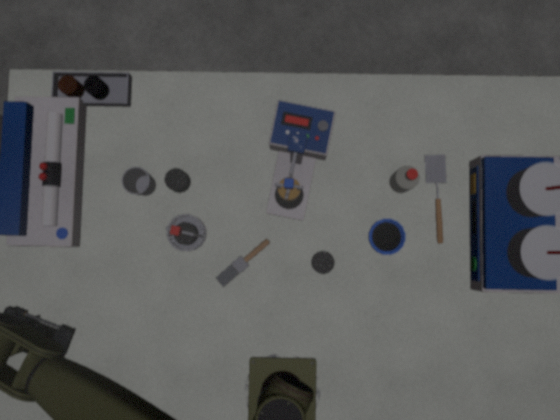

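The side view shows the weight hanging at (299,178), the dish at (353,323), and the basket grip at (194,171). The top view shows the same layout, with the stand slightly turned. Next I measure the yaws and centres.

```bash
cat > m.py <<'E'
from h import *
def rect(p):
    (c,s,a)=cv2.minAreaRect((p[:,:2]*1000).astype(np.float32)); return np.round(c,1),np.round(s,1),round(a,1)
def pts(W,x0,x1,y0,y1,z0,z1):
    m=(W[...,0]>x0)&(W[...,0]<x1)&(W[...,1]>y0)&(W[...,1]<y1)&(W[...,2]>z0)&(W[...,2]<z1); return W[m]
E
python3 - <<'E'
from m import *
for n in("top","side"):
    c,W=snap(n); print(n)
    p=pts(W,.68,.9,-.2,.1,.085,.102);print("box",len(p),rect(p),p.mean(0))
    p=pts(W,.45,.75,-.15,.1,.013,.024);print("plate",len(p),rect(p))
    p=pts(W,.55,.68,-.1,.1,.256,.272);print("wgrip top",len(p),rect(p),p.mean(0))
    p=pts(W,.55,.68,-.1,.1,.19,.222);print("hook/bar",len(p),np.c_[p].round(3)[::3].tolist())
    p=pts(W,.55,.68,-.1,.1,.13,.155);print("brass",len(p),rect(p),p.mean(0))
    p=pts(W,.4,.6,.2,.4,.196,.213);print("bgrip top",len(p),rect(p),p.mean(0))
    p=pts(W,.4,.6,.2,.4,.125,.16);print("handle",len(p),p.round(3).tolist()[::2])
    p=pts(W,.4,.6,.2,.4,.055,.075);print("rim",len(p),rect(p),cv2.minEnclosingCircle((p[:,:2]*1000).astype(np.float32)))
    m=masks(c)["blue"]; 
    q=W[m]; q=q[(abs(q[:,0]-.475)<.09)&(abs(q[:,1]+.32)<.09)]
    print("dish",cv2.fitEllipse((q[q[:,2]>.012][:,:2]*1000).astype(np.float32)),cv2.minEnclosingCircle((q[:,:2]*1000).astype(np.float32)))
E
```

```text
top
box 2310 (array([783.3, -42.7]), array([179.5, 170.5]), 79.3) [ 0.80078854 -0.04673832  0.09388972]
plate 1554 (array([584.7, -16.6]), array([208.9, 294.5]), 79.8)
wgrip top 93 (array([606.4, -10.3]), array([27. , 23.9]), 0.9) [ 0.60599153 -0.01005022  0.2619825 ]
hook/bar 94 [[0.634, -0.019, 0.221], [0.629, -0.011, 0.217], [0.626, -0.011, 0.218], [0.611, 0.028, 0.198], [0.61, 0.019, 0.206], [0.611, 0.011, 0.202], [0.608, 0.03, 0.198], [0.608, 0.022, 0.202], [0.607, 0.013, 0.212], [0.607, 0.005, 0.209], [0.606, 0.028, 0.195], [0.605, 0.019, 0.205], [0.605, 0.011, 0.206], [0.605, -0.025, 0.207], [0.606, -0.033, 0.199], [0.606, -0.042, 0.203], [0.602, -0.025, 0.213], [0.603, -0.033, 0.207], [0.603, -0.042, 0.202], [0.604, -0.05, 0.195], [0.6, -0.039, 0.202], [0.6, -0.047, 0.205], [0.595, -0.006, 0.195], [0.592, -0.003, 0.2], [0.592, -0.011, 0.2], [0.588, -0.009, 0.207], [0.585, -0.006, 0.209], [0.582, -0.004, 0.212], [0.579, -0.001, 0.211], [0.579, -0.009, 0.214], [0.573, -0.007, 0.222], [0.567, -0.004, 0.22]]
brass 217 (array([604.8,  -9.5]), array([63.1, 60.3]), 0.8) [ 0.59808697
[... 3093 characters left out ...]
], [0.478, 0.283, 0.151], [0.473, 0.281, 0.152], [0.482, 0.284, 0.145], [0.473, 0.277, 0.15], [0.473, 0.277, 0.146], [0.475, 0.27, 0.148], [0.473, 0.272, 0.144], [0.474, 0.264, 0.148], [0.473, 0.268, 0.143], [0.47, 0.265, 0.142], [0.475, 0.261, 0.142], [0.471, 0.262, 0.139], [0.471, 0.262, 0.136], [0.469, 0.26, 0.134], [0.476, 0.261, 0.129], [0.472, 0.26, 0.128], [0.469, 0.262, 0.125], [0.473, 0.258, 0.125]]
rim 181 (array([481. , 299.1]), array([112.7, 109.5]), 19.6) ((477.3901062011719, 299.4617919921875), 59.839839935302734)
dish ((477.78802490234375, -316.97589111328125), (104.46517181396484, 105.62466430664062), 117.00435638427734) ((477.7601013183594, -316.50390625), 56.53705596923828)
```

Call:
{"name": "jog_arm", "arguments": {"deltas": [{"jaw":0,"tx":1,"ty":-1.5,"tz":2,"yaw":0.03},{"jaw":0,"tx":2.5,"ty":-4,"tz":4,"yaw":0.06},{"jaw":0,"tx":4.2,"ty":-6.8,"tz":6,"yaw":0.09},{"jaw":0,"tx":6,"ty":-9.6,"tz":8,"yaw":0.12},{"jaw":0,"tx":8,"ty":-12.7,"tz":9.5,"yaw":0.15},{"jaw":0,"tx":10,"ty":-15.9,"tz":11,"yaw":0.18},{"jaw":0,"tx":12,"ty":-19.1,"tz":12,"yaw":0.21},{"jaw":0,"tx":14,"ty":-22.4,"tz":12.3,"yaw":0.24},{"jaw":0,"tx":16,"ty":-25.6,"tz":12.3,"yaw":0.268},{"jaw":0,"tx":18,"ty":-28.8,"tz":12.3,"yaw":0.268}]}}

```text
clock: 1.03
position: [0.3961, 0.3237, 0.312]
eef_rot: [0.001, 0.034, 0.999, 0.0]
contact_force: [0.1, 1.0, 0.1]
grip_width: 0.996
finger_force: 0.0
```

Call:
{"name": "jog_arm", "arguments": {"deltas": [{"jaw":0,"tx":2,"ty":-3.2},{"jaw":0,"tx":4.1,"ty":-6.5},{"jaw":0,"tx":6.2,"ty":-9.8},{"jaw":0,"tx":8.3,"ty":-13.2},{"jaw":0,"tx":10.4,"ty":-16.6},{"jaw":0,"tx":12.5,"ty":-20},{"jaw":0,"tx":14.6,"ty":-23.4},{"jaw":0,"tx":16.7,"ty":-26.8},{"jaw":0,"tx":18.8,"ty":-30.2},{"jaw":0,"tx":20.4,"ty":-32.6}]}}

```text
$.deltas[0]: bad value
```

Call:
{"name": "jog_arm", "arguments": {"deltas": [{"jaw":0,"tx":2,"ty":-3.2,"tz":0,"yaw":0},{"jaw":0,"tx":4.1,"ty":-6.5,"tz":0,"yaw":0},{"jaw":0,"tx":6.2,"ty":-9.8,"tz":0,"yaw":0},{"jaw":0,"tx":8.3,"ty":-13.2,"tz":0,"yaw":0},{"jaw":0,"tx":10.4,"ty":-16.6,"tz":0,"yaw":0},{"jaw":0,"tx":12.5,"ty":-20,"tz":0,"yaw":0},{"jaw":0,"tx":14.6,"ty":-23.4,"tz":0,"yaw":0},{"jaw":0,"tx":16.7,"ty":-26.8,"tz":0,"yaw":0},{"jaw":0,"tx":19,"ty":-30.4,"tz":0,"yaw":0},{"jaw":0,"tx":21.0,"ty":-33.6,"tz":0,"yaw":0}]}}

```text
clock: 1.87
position: [0.6061, -0.0129, 0.3111]
eef_rot: [-0.0, 0.035, 0.999, -0.0]
contact_force: [-0.5, 0.4, -0.0]
grip_width: 1.002
finger_force: 0.0
```

Call:
{"name": "jog_arm", "arguments": {"deltas": [{"jaw":0,"tx":0,"ty":0,"tz":-1,"yaw":0},{"jaw":0,"tx":0,"ty":0,"tz":-2.5,"yaw":0},{"jaw":0,"tx":0,"ty":0,"tz":-4,"yaw":0},{"jaw":0,"tx":0,"ty":0,"tz":-5.5,"yaw":0},{"jaw":0,"tx":0,"ty":0,"tz":-7,"yaw":0},{"jaw":0,"tx":0,"ty":0,"tz":-8,"yaw":0},{"jaw":0,"tx":0,"ty":0,"tz":-8.2,"yaw":0},{"jaw":0,"tx":0,"ty":0,"tz":-8.2,"yaw":0},{"jaw":0.2,"tx":0,"ty":0,"tz":-8.2,"yaw":0},{"jaw":0.3,"tx":0,"ty":0,"tz":-8.2,"yaw":0}]}}

```text
clock: 2.7
position: [0.6061, -0.0106, 0.2307]
eef_rot: [0.001, 0.035, 0.999, -0.0]
contact_force: [-0.8, 0.3, 0.3]
grip_width: 0.911
finger_force: 0.0
```

```bash
python3 - <<'E'
from m import *
a=[]
for n in("top","side"):
    c,W=snap(n); a.append(cv2.resize(c["image"][120:240,230:370],(560,480),interpolation=cv2.INTER_CUBIC)[:300*2,:400*2])
cv2.imwrite("pics/g1.png",np.hstack(a)[:,:,::-1][:, :][::1, ::1] if 0 else cv2.resize(np.hstack(a),(800,343))[:,:,::-1])
s=ctrl.sense(); print(s["position"],s["grip_width"])
E
```

```text
[ 0.60605456 -0.01076432  0.23065692] 0.8321190336157841
```

View pics/g1.png

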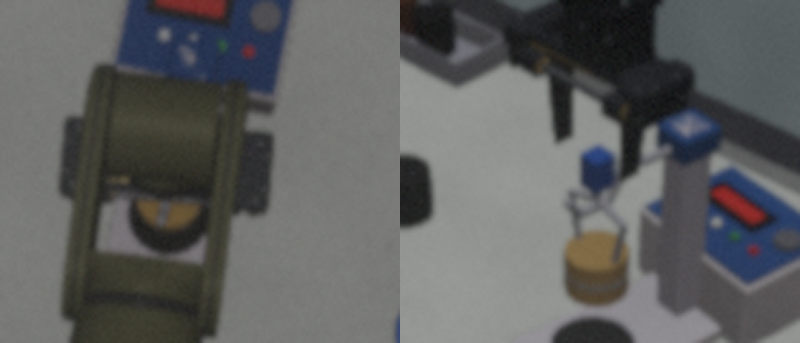

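The fingers straddle the grip in both views (tips at about (560,140) and (628,175) in the right crop). They look a little high, so I check by projecting the TCP.

```bash
python3 - <<'E'
from m import *
c,W=snap("side")
for X in ([.606,-.0108,.2307],[.606,-.0108,.245],[.606,-.012,.243]):
    p=np.array(c["R"])@X+np.array(c["t"]); print(X,c["fx"]*p[0]/p[2]+c["cx"],c["fy"]*p[1]/p[2]+c["cy"])
p=pts(W,.52,.7,-.12,.1,.2,.30)
for lo in np.arange(.2,.3,.01):
    q=p[(p[:,2]>=lo)&(p[:,2]<lo+.01)]; 
    for s,nm in((q[q[:,1]>.015],'L'),(q[q[:,1]<-.04],'R')):
        if len(s): print(nm,round(lo,2),len(s),s.min(0).round(3),s.max(0).round(3))
E
```

```text
[0.606, -0.0108, 0.2307] 297.8487399183645 182.65683201994239
[0.606, -0.0108, 0.245] 297.87785048726954 178.341870727658
[0.606, -0.012, 0.243] 298.1994251668517 179.12051194215877
L 0.2 6 [0.608 0.015 0.201] [0.612 0.028 0.205]
R 0.2 11 [ 0.601 -0.052  0.2  ] [ 0.698 -0.04   0.203]
R 0.21 2 [ 0.699 -0.042  0.21 ] [ 0.699 -0.042  0.213]
R 0.22 9 [ 0.691 -0.053  0.221] [ 0.7   -0.043  0.229]
R 0.23 15 [ 0.69  -0.054  0.231] [ 0.699 -0.04   0.24 ]
R 0.24 16 [ 0.691 -0.053  0.24 ] [ 0.7  -0.04  0.25]
L 0.25 6 [0.604 0.028 0.257] [0.616 0.031 0.259]
R 0.25 7 [ 0.595 -0.054  0.25 ] [ 0.698 -0.043  0.259]
L 0.26 25 [0.598 0.027 0.261] [0.623 0.034 0.27 ]
R 0.26 17 [ 0.59  -0.058  0.261] [ 0.615 -0.049  0.27 ]
L 0.27 20 [0.597 0.026 0.271] [0.623 0.037 0.28 ]
R 0.27 24 [ 0.591 -0.061  0.27 ] [ 0.613 -0.052  0.28 ]
L 0.28 28 [0.597 0.026 0.28 ] [0.622 0.037 0.289]
R 0.28 24 [ 0.591 -0.06   0.28 ] [ 0.615 -0.05   0.29 ]
L 0.29 23 [0.597 0.027 0.29 ] [0.621 0.037 0.299]
R 0.29 24 [ 0.591 -0.062  0.29 ] [ 0.614 -0.051  0.299]
```

Call:
{"name": "jog_arm", "arguments": {"deltas": [{"jaw":0.4,"tx":0,"ty":0,"tz":0,"yaw":0},{"jaw":0.5,"tx":0,"ty":0,"tz":0,"yaw":0},{"jaw":0.6,"tx":0,"ty":0,"tz":0,"yaw":0},{"jaw":0.65,"tx":0,"ty":0,"tz":0,"yaw":0},{"jaw":0.7,"tx":0,"ty":0,"tz":0,"yaw":0},{"jaw":0.75,"tx":0,"ty":0,"tz":0,"yaw":0},{"jaw":0.8,"tx":0,"ty":0,"tz":0,"yaw":0},{"jaw":0.9,"tx":0,"ty":0,"tz":0,"yaw":0},{"jaw":1,"tx":0,"ty":0,"tz":0,"yaw":0},{"jaw":1,"tx":0,"ty":0,"tz":0,"yaw":0}], "force": 30}}

```text
clock: 3.68
position: [0.6054, -0.0109, 0.2293]
eef_rot: [-0.0, 0.035, 0.999, -0.0]
contact_force: [-0.3, -0.8, -0.7]
grip_width: 0.267
finger_force: 30.0
```

```bash
python3 - <<'E'
from m import *
c,W=snap("side")
cv2.imwrite("pics/g2.png",cv2.resize(c["image"][110:230,250:390],(700,600),interpolation=cv2.INTER_CUBIC)[:,:,::-1])
s=ctrl.sense(); print(s["position"],s["grip_width"],s["finger_force"],s["contact_force"],s["clock"])
E
```

```text
[ 0.60543371 -0.01095936  0.2293477 ] 0.2668459505782102 29.972760379314423 [-0.79334271 -0.05749236 -0.80301374] 3.7333
```

View pics/g2.png

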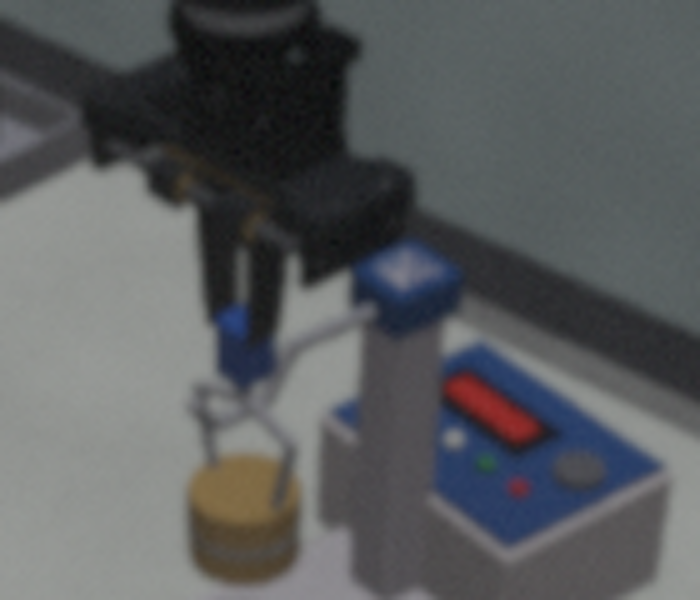

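The fingers hold only the upper part of the grip, with the tips near (262,335) in the crop. I'll reopen a little, go 1.1 cm lower and regrip.

Call:
{"name": "jog_arm", "arguments": {"deltas": [{"jaw":0.6,"tx":0,"ty":0,"tz":0,"yaw":0},{"jaw":0.55,"tx":0,"ty":0,"tz":0,"yaw":0},{"jaw":0.55,"tx":0,"ty":0,"tz":0,"yaw":0},{"jaw":0.55,"tx":0,"ty":0,"tz":-0.5,"yaw":0},{"jaw":0.55,"tx":0,"ty":0,"tz":-1.1,"yaw":0},{"jaw":0.65,"tx":0,"ty":0,"tz":-1.1,"yaw":0},{"jaw":0.75,"tx":0,"ty":0,"tz":-1.1,"yaw":0},{"jaw":0.85,"tx":0,"ty":0,"tz":-1.1,"yaw":0},{"jaw":1,"tx":0,"ty":0,"tz":-1.1,"yaw":0},{"jaw":1,"tx":0,"ty":0,"tz":-1.1,"yaw":0}], "force": 30}}

```text
clock: 4.57
position: [0.6053, -0.011, 0.2182]
eef_rot: [-0.0, 0.035, 0.999, -0.0]
contact_force: [-0.0, -1.3, -1.0]
grip_width: 0.269
finger_force: 30.0
```

Call:
{"name": "jog_arm", "arguments": {"deltas": [{"jaw":1,"tx":0,"ty":0,"tz":0,"yaw":0},{"jaw":1,"tx":0,"ty":0,"tz":0,"yaw":0},{"jaw":1,"tx":0,"ty":0,"tz":0.2,"yaw":0},{"jaw":1,"tx":0,"ty":0,"tz":0.4,"yaw":0},{"jaw":1,"tx":0,"ty":0,"tz":0.7,"yaw":0},{"jaw":1,"tx":0,"ty":0,"tz":1.0,"yaw":0},{"jaw":1,"tx":0,"ty":0,"tz":1.3,"yaw":0},{"jaw":1,"tx":0,"ty":0,"tz":1.6,"yaw":0},{"jaw":1,"tx":0,"ty":0,"tz":2.0,"yaw":0},{"jaw":1,"tx":0,"ty":0,"tz":2.0,"yaw":0}], "force": 35}}

```text
clock: 5.4
position: [0.606, -0.0108, 0.2397]
eef_rot: [0.001, 0.035, 0.999, -0.0]
contact_force: [0.8, -0.4, -4.6]
grip_width: 0.272
finger_force: 34.9
```

```bash
python3 - <<'E'
from m import *
c,W=snap("side"); s=ctrl.sense(); print(s["position"],s["grip_width"],s["finger_force"],s["contact_force"],s["moment"])
p=pts(W,.55,.68,-.1,.1,.10,.19);
q=p[(p[:,2]>.15)]; print("brass top?",np.histogram(p[:,2],bins=np.arange(.1,.191,.005)))
b=pts(W,.55,.68,-.1,.1,.225,.3); m=masks(c)["blue"]; q=W[m]; q=q[(q[:,0]<.65)&(q[:,0]>.55)&(abs(q[:,1])<.08)&(q[:,2]>.2)]; print(q.min(0),q.max(0))
E
```

```text
[ 0.60585902 -0.01075446  0.23925668] 0.27110815008107825 34.94705557823181 [-0.21365559 -0.06180057 -6.37000384] [-0.00396461 -0.00138568 -0.03798472]
brass top? (array([  0,   0,   0,   6,  19,  28,  31,  35,  25,  41,  29,  28,  33,
       186,  57,   4,   5,   5]), array([0.1  , 0.105, 0.11 , 0.115, 0.12 , 0.125, 0.13 , 0.135, 0.14 ,
       0.145, 0.15 , 0.155, 0.16 , 0.165, 0.17 , 0.175, 0.18 , 0.185,
       0.19 ]))
[ 0.59393646 -0.02550687  0.25153755] [0.61426765 0.00271229 0.29899302]
```

Call:
{"name": "jog_arm", "arguments": {"deltas": [{"jaw":1,"tx":0,"ty":0,"tz":0.5,"yaw":0},{"jaw":1,"tx":0,"ty":0,"tz":1.1,"yaw":0},{"jaw":1,"tx":-0.4,"ty":0.1,"tz":1.2,"yaw":0},{"jaw":1,"tx":-1.2,"ty":0.2,"tz":1.2,"yaw":0},{"jaw":1,"tx":-2.4,"ty":0.4,"tz":1.2,"yaw":0},{"jaw":1,"tx":-3.8,"ty":0.7,"tz":1.2,"yaw":0},{"jaw":1,"tx":-5.4,"ty":1,"tz":1.2,"yaw":0},{"jaw":1,"tx":-7,"ty":1.3,"tz":1.2,"yaw":0},{"jaw":1,"tx":-8.6,"ty":1.5,"tz":1.2,"yaw":0},{"jaw":1,"tx":-9.6,"ty":1.5,"tz":1.2,"yaw":0}]}}

```text
clock: 6.28
position: [0.5073, 0.0048, 0.2502]
eef_rot: [-0.001, 0.035, 0.999, 0.0]
contact_force: [0.0, -0.7, -5.5]
grip_width: 0.276
finger_force: 34.9
```

Call:
{"name": "jog_arm", "arguments": {"deltas": [{"jaw":1,"tx":-0.5,"ty":-0.8,"tz":0,"yaw":0},{"jaw":1,"tx":-0.9,"ty":-2.5,"tz":0,"yaw":0},{"jaw":1,"tx":-1.2,"ty":-5,"tz":0,"yaw":0},{"jaw":1,"tx":-1.5,"ty":-8,"tz":0,"yaw":0},{"jaw":1,"tx":-1.8,"ty":-11,"tz":0,"yaw":0},{"jaw":1,"tx":-2.1,"ty":-14,"tz":0,"yaw":0},{"jaw":1,"tx":-2.4,"ty":-17,"tz":0,"yaw":0},{"jaw":1,"tx":-2.7,"ty":-20,"tz":0,"yaw":0},{"jaw":1,"tx":-3,"ty":-23,"tz":0,"yaw":0},{"jaw":1,"tx":-3.2,"ty":-26,"tz":0,"yaw":0}]}}

```text
clock: 7.12
position: [0.4768, -0.2581, 0.2504]
eef_rot: [0.0, 0.035, 0.999, -0.0]
contact_force: [1.1, 0.3, -4.5]
grip_width: 0.274
finger_force: 35.0
```

Call:
{"name": "jog_arm", "arguments": {"deltas": [{"jaw":1,"tx":0,"ty":-2.5,"tz":0,"yaw":0},{"jaw":1,"tx":0.1,"ty":-4.3,"tz":0,"yaw":0},{"jaw":1,"tx":0.1,"ty":-5.5,"tz":-0.5,"yaw":0},{"jaw":1,"tx":0.1,"ty":-5.7,"tz":-2,"yaw":0},{"jaw":1,"tx":0.1,"ty":-5.7,"tz":-3.5,"yaw":0},{"jaw":1,"tx":0.1,"ty":-5.7,"tz":-5,"yaw":0},{"jaw":1,"tx":0.1,"ty":-5.7,"tz":-6.5,"yaw":0},{"jaw":1,"tx":0.1,"ty":-5.7,"tz":-7.8,"yaw":0},{"jaw":1,"tx":0.1,"ty":-5.7,"tz":-8,"yaw":0},{"jaw":1,"tx":0.1,"ty":-5.7,"tz":-8,"yaw":0}]}}

```text
clock: 7.95
position: [0.4778, -0.3119, 0.1687]
eef_rot: [-0.001, 0.035, 0.999, 0.001]
contact_force: [-0.1, 0.0, -5.5]
grip_width: 0.272
finger_force: 35.0
```

```bash
python3 - <<'E'
from m import *
for n in("side","top"):
    c,W=snap(n,n+"3.png")
    m=masks(c)["blue"]; q=W[m]; q=q[(abs(q[:,0]-.475)<.09)&(abs(q[:,1]+.32)<.09)]
    print("dish",cv2.fitEllipse((q[(q[:,2]>.012)&(q[:,2]<.03)][:,:2]*1000).astype(np.float32)))
    h=cv2.cvtColor(c["image"],cv2.COLOR_RGB2HSV); b=(h[...,0]>9)&(h[...,0]<26)&(h[...,1]>80)
    q=W[b]; q=q[(abs(q[:,0]-.475)<.06)&(abs(q[:,1]+.32)<.06)&(q[:,2]>.03)]
    t=np.percentile(q[:,2],97); print(len(q),"top z",t,"low",q[:,2].min(),rect(q[q[:,2]>t-.006]) if len(q) else 0)
print(ctrl.sense()["position"])
cv2.imwrite("pics/p3.png",cv2.resize(cv2.imread("pics/side3.png")[240:360,290:430],(700,600)))
E
```

```text
dish ((477.38580322265625, -317.3523864746094), (103.82181549072266, 104.51140594482422), 112.52181243896484)
539 top z 0.10021989476617758 low 0.0492883082475527 (array([ 477.4, -316.6]), array([62.2, 61.6]), 87.3)
dish ((487.660888671875, -317.9676513671875), (111.08553314208984, 122.2347640991211), 62.98985290527344)
63 top z 0.5258235437538289 low 0.07175972325078638 (array([ 455.6, -338.1]), array([24.6, 53.2]), 88.4)
[ 0.47897209 -0.31296529  0.17122957]
```

View pics/p3.png

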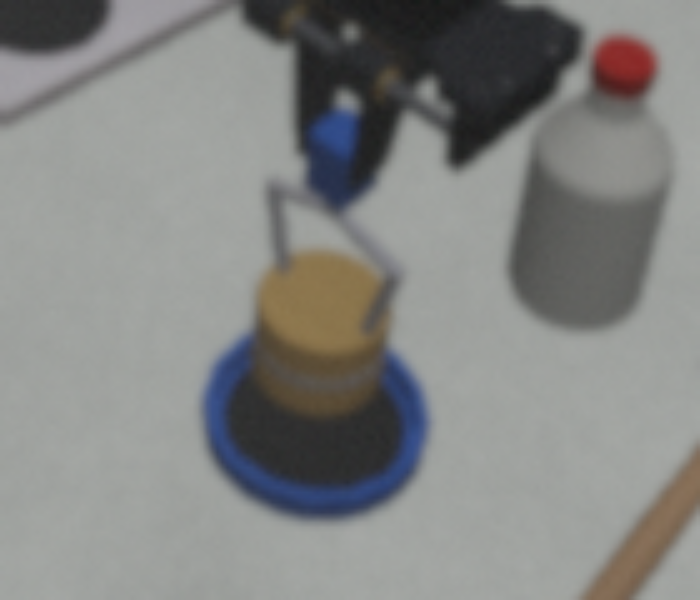

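In the side crop the weight (320,335) sits over the dish (315,415), and it is upright. Measured centres agree within 1 mm, and its underside is at about 50 mm, so I lower it.

Call:
{"name": "jog_arm", "arguments": {"deltas": [{"jaw":1,"tx":0,"ty":0,"tz":-0.8,"yaw":0},{"jaw":1,"tx":0,"ty":0,"tz":-1.6,"yaw":0},{"jaw":1,"tx":0,"ty":0,"tz":-2.4,"yaw":0},{"jaw":1,"tx":0,"ty":0,"tz":-3,"yaw":0},{"jaw":1,"tx":0,"ty":0,"tz":-3.5,"yaw":0},{"jaw":1,"tx":0,"ty":0,"tz":-3.8,"yaw":0},{"jaw":1,"tx":0,"ty":0,"tz":-4.0,"yaw":0},{"jaw":1,"tx":0,"ty":0,"tz":-4.1,"yaw":0},{"jaw":1,"tx":0,"ty":0,"tz":-4.2,"yaw":0},{"jaw":1,"tx":0,"ty":0,"tz":-4.2,"yaw":0}]}}

```text
clock: 8.88
position: [0.4786, -0.3128, 0.1285]
eef_rot: [0.0, 0.035, 0.999, -0.0]
contact_force: [-0.1, 0.4, -5.7]
grip_width: 0.273
finger_force: 35.0
```

Call:
{"name": "jog_arm", "arguments": {"deltas": [{"jaw":1,"tx":0,"ty":0,"tz":-0.05,"yaw":0},{"jaw":1,"tx":0,"ty":0,"tz":-0.1,"yaw":0},{"jaw":1,"tx":0,"ty":0,"tz":-0.15,"yaw":0},{"jaw":1,"tx":0,"ty":0,"tz":-0.2,"yaw":0},{"jaw":1,"tx":0,"ty":0,"tz":-0.25,"yaw":0},{"jaw":1,"tx":0,"ty":0,"tz":-0.3,"yaw":0},{"jaw":1,"tx":0,"ty":0,"tz":-0.3,"yaw":0},{"jaw":1,"tx":0,"ty":0,"tz":-0.3,"yaw":0},{"jaw":1,"tx":0,"ty":0,"tz":-0.3,"yaw":0},{"jaw":1,"tx":0,"ty":0,"tz":-0.3,"yaw":0}]}}

```text
clock: 9.72
position: [0.479, -0.3132, 0.1272]
eef_rot: [0.001, 0.035, 0.999, -0.001]
contact_force: [-2.4, 1.6, 5.2]
grip_width: 0.272
finger_force: 35.0
```

Call:
{"name": "jog_arm", "arguments": {"deltas": [{"jaw":0.7,"tx":0,"ty":0,"tz":0,"yaw":0},{"jaw":0.65,"tx":0,"ty":0,"tz":0,"yaw":0},{"jaw":0.55,"tx":0,"ty":0,"tz":0,"yaw":0},{"jaw":0.45,"tx":0,"ty":0,"tz":0,"yaw":0},{"jaw":0.3,"tx":0,"ty":0,"tz":0,"yaw":0},{"jaw":0.2,"tx":0,"ty":0,"tz":0,"yaw":0},{"jaw":0.2,"tx":0,"ty":0,"tz":0,"yaw":0},{"jaw":0.2,"tx":0,"ty":0,"tz":1,"yaw":0},{"jaw":0.2,"tx":0,"ty":0,"tz":3,"yaw":0},{"jaw":0.2,"tx":0,"ty":0,"tz":6,"yaw":0}]}}

```text
clock: 10.55
position: [0.4768, -0.3115, 0.1833]
eef_rot: [-0.002, 0.035, 0.999, 0.002]
contact_force: [0.4, 0.1, 0.1]
grip_width: 0.792
finger_force: 0.0
```

Call:
{"name": "jog_arm", "arguments": {"deltas": [{"jaw":0.2,"tx":0,"ty":0,"tz":3,"yaw":0},{"jaw":0.1,"tx":0,"ty":0,"tz":6.5,"yaw":0},{"jaw":0,"tx":0,"ty":0,"tz":10,"yaw":0},{"jaw":0,"tx":0,"ty":1,"tz":12,"yaw":0},{"jaw":0,"tx":0,"ty":4,"tz":12,"yaw":0},{"jaw":0,"tx":0,"ty":8,"tz":12,"yaw":0},{"jaw":0,"tx":0,"ty":12,"tz":12,"yaw":0},{"jaw":0,"tx":0,"ty":15,"tz":12,"yaw":0},{"jaw":0,"tx":0,"ty":16,"tz":12,"yaw":0},{"jaw":0,"tx":0,"ty":16,"tz":12,"yaw":0}]}}

```text
clock: 11.38
position: [0.4786, -0.151, 0.3065]
eef_rot: [0.001, 0.033, 0.999, -0.0]
contact_force: [-0.3, -0.6, 0.1]
grip_width: 1.001
finger_force: 0.0
```

```bash
python3 - <<'E'
from m import *
for n in("side","top"):
    c,W=snap(n)
    m=masks(c)["blue"]; q=W[m]; q=q[(abs(q[:,0]-.475)<.09)&(abs(q[:,1]+.32)<.09)]
    print("dish",cv2.fitEllipse((q[(q[:,2]>.012)&(q[:,2]<.03)][:,:2]*1000).astype(np.float32)))
    g=q[q[:,2]>.12]; t=np.percentile(g[:,2],95); print("grip top",t,rect(g[g[:,2]>t-.006]))
    h=cv2.cvtColor(c["image"],cv2.COLOR_RGB2HSV); b=(h[...,0]>9)&(h[...,0]<26)&(h[...,1]>80)
    q=W[b]; q=q[(abs(q[:,0]-.475)<.06)&(abs(q[:,1]+.32)<.06)&(q[:,2]<.08)]
    t=np.percentile(q[:,2],97); print("brass",t,rect(q[q[:,2]>t-.006]))
s=ctrl.sense();print(s["position"],s["contact_force"],s["clock"])
E
```

```text
dish ((477.02191162109375, -317.43304443359375), (103.3982925415039, 104.419189453125), 20.73041343688965)
grip top 0.1727131384160306 (array([ 477.7, -315.8]), array([21.9, 21.3]), 86.8)
brass 0.058608781591322996 (array([ 477.8, -313.1]), array([61.4, 57.6]), 40.6)
dish ((477.2872619628906, -312.35064697265625), (102.54499053955078, 107.52494049072266), 11.114872932434082)
grip top 0.17614481593615577 (array([ 480.6, -310.8]), array([25.7, 18.8]), 68.2)
brass 0.06317655609457314 (array([ 475.9, -320.3]), array([55.1, 24.4]), 8.1)
[ 0.47856926 -0.15328155  0.30592581] [ 0.31987757 -0.25918612 -0.39957854] 11.4833
```

Call:
{"name": "jog_arm", "arguments": {"deltas": [{"jaw":0,"tx":0,"ty":1.5,"tz":0,"yaw":0},{"jaw":0,"tx":0,"ty":4.5,"tz":0,"yaw":-0.03},{"jaw":0,"tx":0,"ty":8.5,"tz":0,"yaw":-0.06},{"jaw":0,"tx":0,"ty":12.5,"tz":0,"yaw":-0.09},{"jaw":0,"tx":0,"ty":16.5,"tz":0,"yaw":-0.12},{"jaw":0,"tx":0,"ty":20.5,"tz":0,"yaw":-0.154},{"jaw":0,"tx":0,"ty":24.5,"tz":0,"yaw":-0.154},{"jaw":0,"tx":0,"ty":28.5,"tz":0,"yaw":-0.154},{"jaw":0,"tx":0,"ty":32.5,"tz":0,"yaw":-0.154},{"jaw":0,"tx":0,"ty":36.5,"tz":0,"yaw":-0.154}]}}

```text
clock: 12.32
position: [0.4793, 0.2127, 0.3054]
eef_rot: [0.0, 0.113, 0.994, -0.0]
contact_force: [1.2, -0.9, 0.8]
grip_width: 0.997
finger_force: 0.0
```

Call:
{"name": "jog_arm", "arguments": {"deltas": [{"jaw":0,"tx":0,"ty":3.5,"tz":0,"yaw":0},{"jaw":0,"tx":0,"ty":6,"tz":0,"yaw":0},{"jaw":0,"tx":0,"ty":7.8,"tz":0,"yaw":0},{"jaw":0,"tx":0,"ty":8.7,"tz":0,"yaw":0},{"jaw":0,"tx":0,"ty":8.7,"tz":-1,"yaw":0},{"jaw":0,"tx":0,"ty":8.7,"tz":-2.5,"yaw":0},{"jaw":0,"tx":0,"ty":8.7,"tz":-4,"yaw":0},{"jaw":0,"tx":0,"ty":8.7,"tz":-5.5,"yaw":0},{"jaw":0,"tx":0,"ty":8.7,"tz":-6,"yaw":0},{"jaw":0,"tx":0,"ty":8.7,"tz":-6,"yaw":0}]}}

```text
clock: 13.15
position: [0.4773, 0.2974, 0.2418]
eef_rot: [-0.002, 0.112, 0.994, -0.002]
contact_force: [-0.0, -0.3, -0.6]
grip_width: 1.002
finger_force: 0.0
```

```bash
python3 - <<'E'
from m import *
for n in("side","top"):
    c,W=snap(n,n+"4.png")
    m=masks(c)["red"]; q=W[m]; q=q[(abs(q[:,0]-.475)<.09)&(abs(q[:,1]-.3)<.09)]
    if len(q)>9: print(n,"grip",q.min(0),q.max(0),len(q))
s=ctrl.sense();print(s["position"],s["eef_rot"],s["clock"])
cv2.imwrite("pics/p4.png",cv2.resize(cv2.imread("pics/side4.png")[110:230,130:270],(700,600)))
E
```

```text
side grip [0.46373539 0.28455192 0.17332466] [0.49089027 0.30585456 0.20828611] 91
[0.47849614 0.29847064 0.24501675] [-1.90651920e-04  1.12179274e-01  9.93687944e-01 -2.08214634e-04] 13.25
```

View pics/p4.png

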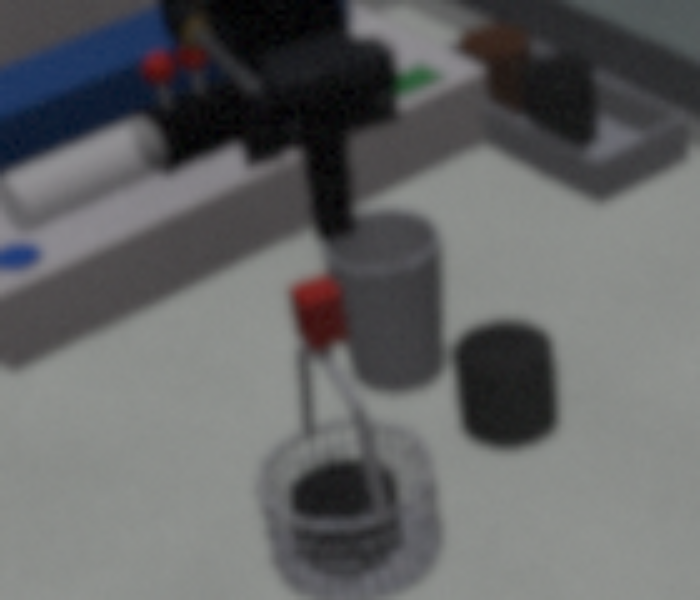

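The fingers hang straight above the red grip (320,312), and the specimen is in the basket. I lower 8.4 cm and grip.

Call:
{"name": "jog_arm", "arguments": {"deltas": [{"jaw":0,"tx":0,"ty":0,"tz":-1,"yaw":0},{"jaw":0,"tx":0,"ty":0,"tz":-2.5,"yaw":0},{"jaw":0,"tx":0,"ty":0,"tz":-4,"yaw":0},{"jaw":0,"tx":0,"ty":0,"tz":-5.5,"yaw":0},{"jaw":0,"tx":0,"ty":0,"tz":-7,"yaw":0},{"jaw":0.1,"tx":0,"ty":0,"tz":-8,"yaw":0},{"jaw":0.2,"tx":0,"ty":0,"tz":-8.4,"yaw":0},{"jaw":0.3,"tx":0,"ty":0,"tz":-8.4,"yaw":0},{"jaw":0.4,"tx":0,"ty":0,"tz":-8.4,"yaw":0},{"jaw":0.5,"tx":0,"ty":0,"tz":-8.4,"yaw":0}]}}

```text
clock: 14.08
position: [0.4792, 0.2996, 0.1627]
eef_rot: [0.001, 0.112, 0.994, 0.001]
contact_force: [-0.1, -0.6, 0.2]
grip_width: 0.706
finger_force: 0.0
```

Call:
{"name": "jog_arm", "arguments": {"deltas": [{"jaw":0.55,"tx":0,"ty":0,"tz":0,"yaw":0},{"jaw":0.6,"tx":0,"ty":0,"tz":0,"yaw":0},{"jaw":0.65,"tx":0,"ty":0,"tz":0,"yaw":0},{"jaw":0.7,"tx":0,"ty":0,"tz":0,"yaw":0},{"jaw":0.75,"tx":0,"ty":0,"tz":0,"yaw":0},{"jaw":0.8,"tx":0,"ty":0,"tz":0,"yaw":0},{"jaw":0.9,"tx":0,"ty":0,"tz":0,"yaw":0},{"jaw":1,"tx":0,"ty":0,"tz":0,"yaw":0},{"jaw":1,"tx":0,"ty":0,"tz":0,"yaw":0},{"jaw":1,"tx":0,"ty":0,"tz":0,"yaw":0}], "force": 35}}

```text
clock: 14.92
position: [0.4786, 0.2995, 0.1614]
eef_rot: [0.0, 0.112, 0.994, 0.0]
contact_force: [0.5, 1.1, 0.4]
grip_width: 0.272
finger_force: 34.9
```

Call:
{"name": "jog_arm", "arguments": {"deltas": [{"jaw":1,"tx":0,"ty":0,"tz":0.1,"yaw":0},{"jaw":1,"tx":0,"ty":0,"tz":0.3,"yaw":0},{"jaw":1,"tx":0,"ty":0,"tz":0.6,"yaw":0},{"jaw":1,"tx":0,"ty":0,"tz":1,"yaw":0},{"jaw":1,"tx":0,"ty":0,"tz":1.5,"yaw":0},{"jaw":1,"tx":0,"ty":0,"tz":2,"yaw":0},{"jaw":1,"tx":0,"ty":0,"tz":2.5,"yaw":0},{"jaw":1,"tx":0,"ty":0,"tz":3,"yaw":0},{"jaw":1,"tx":0,"ty":0,"tz":3,"yaw":0},{"jaw":1,"tx":0,"ty":0,"tz":3,"yaw":0}], "force": 35}}

```text
clock: 15.75
position: [0.4788, 0.2994, 0.1921]
eef_rot: [0.001, 0.112, 0.994, 0.0]
contact_force: [0.6, -0.4, -5.7]
grip_width: 0.274
finger_force: 34.9
```

```bash
python3 - <<'E'
from m import *
for n in("side","top"):
    c,W=snap(n)
    m=masks(c)["red"]; q=W[m]; q=q[(abs(q[:,0]-.475)<.09)&(abs(q[:,1]-.3)<.09)]
    if len(q)>9: print(n,"grip",q.min(0),q.max(0),len(q))
    p=pts(W,.4,.56,.22,.38,.085,.105);print("rim",rect(p),p[:,2].max())
    p=pts(W,.4,.56,.22,.38,.160,.188);print("handle",len(p),np.polyfit(p[:,1],p[:,0],1),p[:,2].max(),p.mean(0))
s=ctrl.sense();print(s["position"],s["contact_force"],s["moment"],s["clock"])
E
```

```text
side grip [0.46493716 0.28365779 0.20153109] [0.48469931 0.30785932 0.24581739] 27
rim (array([480.3, 299.7]), array([116.5, 109.3]), 51.5) 0.10349918320143864
handle 58 [0.18477158 0.42293464] 0.18759217766501787 [0.47593989 0.28686906 0.17585383]
rim (array([486.2, 278.8]), array([110.8,  62.5]), 22.4) 0.1043979481675735Traceback (most recent call last):
  File "<stdin>", line 7, in <module>
    raise TypeError("expected non-empty vector for x")
TypeError: expected non-empty vector for x
```

Call:
{"name": "jog_arm", "arguments": {"deltas": [{"jaw":1,"tx":0,"ty":0,"tz":0.4,"yaw":0},{"jaw":1,"tx":0,"ty":0,"tz":1.2,"yaw":0},{"jaw":1,"tx":0,"ty":0,"tz":2.3,"yaw":0},{"jaw":1,"tx":0,"ty":-0.3,"tz":3.6,"yaw":0},{"jaw":1,"tx":0.1,"ty":-0.9,"tz":4.8,"yaw":0},{"jaw":1,"tx":0.2,"ty":-1.8,"tz":5.7,"yaw":0},{"jaw":1,"tx":0.3,"ty":-3.1,"tz":6.2,"yaw":0},{"jaw":1,"tx":0.4,"ty":-4.8,"tz":6.2,"yaw":0},{"jaw":1,"tx":0.5,"ty":-6.8,"tz":6.2,"yaw":0.01},{"jaw":1,"tx":0.6,"ty":-8.8,"tz":6.2,"yaw":0.02}]}}

```text
clock: 16.68
position: [0.4844, 0.2093, 0.2538]
eef_rot: [0.0, 0.102, 0.995, -0.0]
contact_force: [0.3, 0.4, -5.2]
grip_width: 0.269
finger_force: 34.9
```

Call:
{"name": "jog_arm", "arguments": {"deltas": [{"jaw":1,"tx":0.2,"ty":-2.2,"tz":0,"yaw":0},{"jaw":1,"tx":0.3,"ty":-4.6,"tz":0,"yaw":0},{"jaw":1,"tx":0.5,"ty":-7.1,"tz":0,"yaw":0},{"jaw":1,"tx":0.7,"ty":-9.6,"tz":0,"yaw":0},{"jaw":1,"tx":0.9,"ty":-12,"tz":0,"yaw":0},{"jaw":1,"tx":1.1,"ty":-14.2,"tz":0,"yaw":0},{"jaw":1,"tx":1.3,"ty":-16.2,"tz":0,"yaw":0},{"jaw":1,"tx":1.4,"ty":-18,"tz":0,"yaw":0},{"jaw":1,"tx":1.5,"ty":-19.4,"tz":0,"yaw":0},{"jaw":1,"tx":1.6,"ty":-20.4,"tz":0,"yaw":0}]}}

```text
clock: 17.52
position: [0.5, 0.0047, 0.2537]
eef_rot: [0.0, 0.103, 0.995, -0.001]
contact_force: [-0.2, -1.4, -4.7]
grip_width: 0.274
finger_force: 34.9
```

```bash
python3 - <<'E'
from m import *
for n in("side","top"):
    c,W=snap(n,n+"5.png")
    p=pts(W,.55,.72,-.06,.03,.19,.242); p=p[p[:,0]<.68]; p=p[np.argsort(p[:,0])]
    print(n,"hook",len(p),p[::6].round(3).tolist())
    p=pts(W,.66,.76,-.08,.03,.243,.258);print("cap",len(p),rect(p))
    p=pts(W,.66,.76,-.08,.03,.11,.22);p=p[p[:,0]>.67];print("column",len(p),rect(p))
s=ctrl.sense();print(s["position"],s["contact_force"],s["clock"])
cv2.imwrite("pics/p5.png",cv2.resize(cv2.imread("pics/side5.png")[110:250,230:390],(800,600)))
E
```

```text
side hook 154 [[0.571, -0.007, 0.223], [0.573, -0.005, 0.217], [0.576, -0.006, 0.209], [0.58, -0.009, 0.209], [0.583, -0.014, 0.206], [0.59, -0.011, 0.201], [0.595, -0.007, 0.203], [0.6, -0.006, 0.203], [0.605, -0.012, 0.207], [0.61, -0.015, 0.199], [0.617, -0.013, 0.201], [0.62, -0.018, 0.209], [0.623, -0.014, 0.212], [0.627, -0.015, 0.203], [0.629, -0.02, 0.215], [0.632, -0.025, 0.23], [0.634, -0.02, 0.223], [0.637, -0.013, 0.228], [0.64, -0.022, 0.234], [0.643, -0.018, 0.237], [0.649, -0.017, 0.234], [0.656, -0.023, 0.23], [0.659, -0.027, 0.237], [0.666, -0.025, 0.233], [0.671, -0.027, 0.231], [0.677, -0.026, 0.234]]
cap 191 (array([718.5, -33.2]), array([47.9, 52.5]), 78.3)
column 486 (array([710.1, -39.6]), array([30.5, 48.2]), 35.2)
top hook 140 [[0.579, -0.004, 0.217], [0.583, -0.009, 0.208], [0.589, -0.012, 0.205], [0.592, -0.011, 0.197], [0.597, -0.006, 0.201], [0.603, -0.011, 0.201], [0.606, -0.011, 0.201], [0.611, -0.014, 0.206], [0.617, -0.008, 0.202], [0.62, -0.017, 0.197], [0.623, -0.017, 0.219], [0.628, -0.014, 0.222], [0.631, -0.019, 0.222], [0.635, -0.014, 0.23], [0.638, -0.011, 0.23], [0.643, -0.022, 0.233], [0.648, -0.013, 0.234], [0.651, -0.022, 0.232], [0.656, -0.019, 0.236], [0.661, -0.016, 0.238], [0.665, -0.016, 0.229], [0.67, -0.024, 0.235], [0.674, -0.018, 0.23], [0.678, -0.021, 0.235]]
cap 306 (array([717.6, -30.8]), array([45.6, 49.8]), 79.6)
column 42 (array([700.9, -30. ]), array([ 9.7, 35.4]), 6.2)
[0.50028108 0.00530563 0.25357485] [-0.01692943  0.12518257 -5.51756279] 17.6167
```

View pics/p5.png

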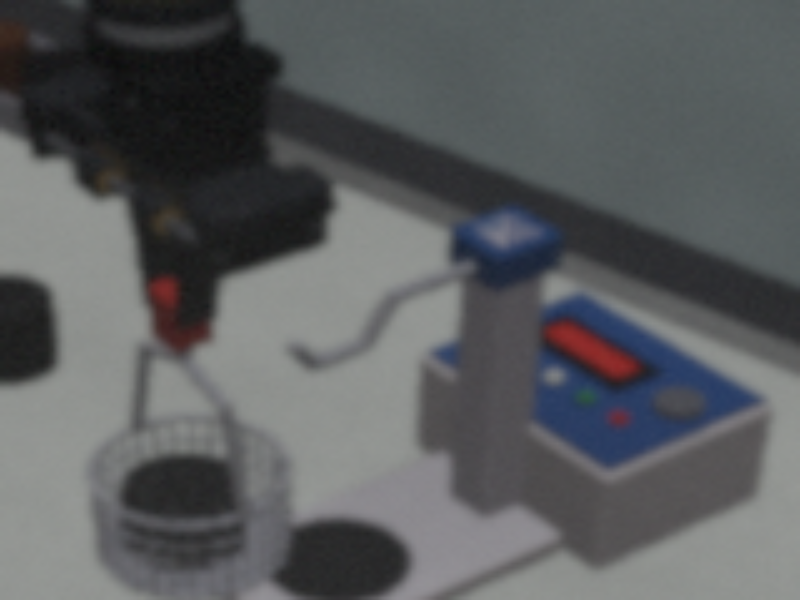

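The basket hangs level at (190,500) in the crop, and the hook runs from its tip at (300,352) to the cap at (510,235), open towards the basket. I measure the seat at about (0.604, -0.0115), so I move in along the hook's axis and lower.

Call:
{"name": "jog_arm", "arguments": {"deltas": [{"jaw":1,"tx":0.4,"ty":-0.1,"tz":0,"yaw":0},{"jaw":1,"tx":1.2,"ty":-0.2,"tz":0,"yaw":0},{"jaw":1,"tx":2.4,"ty":-0.4,"tz":0,"yaw":0},{"jaw":1,"tx":3.8,"ty":-0.6,"tz":0,"yaw":0},{"jaw":1,"tx":5.3,"ty":-0.9,"tz":0,"yaw":0},{"jaw":1,"tx":6.8,"ty":-1.1,"tz":0,"yaw":0},{"jaw":1,"tx":8.2,"ty":-1.3,"tz":0,"yaw":0},{"jaw":1,"tx":9.4,"ty":-1.5,"tz":0,"yaw":0},{"jaw":1,"tx":10.2,"ty":-1.6,"tz":0,"yaw":0},{"jaw":1,"tx":10.4,"ty":-1.7,"tz":0,"yaw":0}]}}

```text
clock: 18.45
position: [0.6059, -0.0091, 0.2528]
eef_rot: [0.0, 0.101, 0.995, 0.0]
contact_force: [1.0, 0.2, -5.5]
grip_width: 0.273
finger_force: 35.0
```

Call:
{"name": "jog_arm", "arguments": {"deltas": [{"jaw":1,"tx":0,"ty":0,"tz":-0.3,"yaw":0},{"jaw":1,"tx":0,"ty":0,"tz":-0.8,"yaw":0},{"jaw":1,"tx":0,"ty":0,"tz":-1.4,"yaw":0},{"jaw":1,"tx":0,"ty":0,"tz":-2,"yaw":0},{"jaw":1,"tx":0,"ty":0,"tz":-2.5,"yaw":0},{"jaw":1,"tx":0,"ty":0,"tz":-2.8,"yaw":0},{"jaw":1,"tx":0,"ty":0,"tz":-3,"yaw":0},{"jaw":1,"tx":0,"ty":0,"tz":-3.2,"yaw":0},{"jaw":1,"tx":0,"ty":0,"tz":-3.2,"yaw":0},{"jaw":1,"tx":0,"ty":0,"tz":-3.2,"yaw":0}]}}

```text
clock: 19.28
position: [0.6045, -0.0098, 0.2215]
eef_rot: [0.0, 0.102, 0.995, 0.0]
contact_force: [-0.5, 0.6, -5.7]
grip_width: 0.273
finger_force: 35.0
```

Call:
{"name": "jog_arm", "arguments": {"deltas": [{"jaw":1,"tx":0,"ty":0,"tz":-0.05,"yaw":0},{"jaw":1,"tx":0,"ty":0,"tz":-0.1,"yaw":0},{"jaw":1,"tx":0,"ty":0,"tz":-0.15,"yaw":0},{"jaw":1,"tx":0,"ty":0,"tz":-0.2,"yaw":0},{"jaw":1,"tx":0,"ty":0,"tz":-0.25,"yaw":0},{"jaw":1,"tx":0,"ty":0,"tz":-0.3,"yaw":0},{"jaw":1,"tx":0,"ty":0,"tz":-0.35,"yaw":0},{"jaw":1,"tx":0,"ty":0,"tz":-0.35,"yaw":0},{"jaw":1,"tx":0,"ty":0,"tz":-0.35,"yaw":0},{"jaw":1,"tx":0,"ty":0,"tz":-0.35,"yaw":0}]}}

```text
clock: 20.12
position: [0.6047, -0.0097, 0.2186]
eef_rot: [0.0, 0.102, 0.995, 0.0]
contact_force: [-0.6, 0.7, -2.2]
grip_width: 0.264
finger_force: 35.0
```

Call:
{"name": "jog_arm", "arguments": {"deltas": [{"jaw":1,"tx":0,"ty":0,"tz":-0.05,"yaw":0},{"jaw":1,"tx":0,"ty":0,"tz":-0.1,"yaw":0},{"jaw":1,"tx":0,"ty":0,"tz":-0.12,"yaw":0},{"jaw":1,"tx":0,"ty":0,"tz":-0.12,"yaw":0},{"jaw":0.71,"tx":0,"ty":0,"tz":-0.12,"yaw":0},{"jaw":0.68,"tx":0,"ty":0,"tz":-0.12,"yaw":0},{"jaw":0.64,"tx":0,"ty":0,"tz":-0.12,"yaw":0},{"jaw":0.6,"tx":0,"ty":0,"tz":-0.12,"yaw":0},{"jaw":0.5,"tx":0,"ty":0,"tz":-0.12,"yaw":0},{"jaw":0.4,"tx":0,"ty":0,"tz":-0.12,"yaw":0}], "force": 10}}

```text
clock: 20.95
position: [0.6044, -0.0097, 0.2163]
eef_rot: [-0.0, 0.102, 0.995, 0.0]
contact_force: [-1.0, 0.6, -1.1]
grip_width: 0.488
finger_force: 0.0
```

Call:
{"name": "jog_arm", "arguments": {"deltas": [{"jaw":0.2,"tx":0,"ty":0,"tz":0,"yaw":0},{"jaw":0.1,"tx":0,"ty":0,"tz":0,"yaw":0},{"jaw":0.1,"tx":0,"ty":0,"tz":0,"yaw":0},{"jaw":0.1,"tx":0,"ty":0,"tz":0,"yaw":0},{"jaw":0.1,"tx":0,"ty":0,"tz":1,"yaw":0},{"jaw":0.1,"tx":0,"ty":0,"tz":2.5,"yaw":0},{"jaw":0.1,"tx":0,"ty":0,"tz":4.5,"yaw":0},{"jaw":0.1,"tx":0,"ty":0,"tz":7,"yaw":0},{"jaw":0.1,"tx":0,"ty":0,"tz":9,"yaw":0},{"jaw":0.1,"tx":0,"ty":0,"tz":10,"yaw":0}]}}

```text
clock: 21.78
position: [0.6058, -0.0099, 0.3224]
eef_rot: [0.004, 0.102, 0.995, -0.0]
contact_force: [0.4, 0.2, 0.9]
grip_width: 0.904
finger_force: 0.0
```

Call:
{"name": "jog_arm", "arguments": {"deltas": [{"jaw":0.1,"tx":-2,"ty":0,"tz":1,"yaw":0},{"jaw":0.1,"tx":-5,"ty":0,"tz":1,"yaw":0},{"jaw":0.1,"tx":-8,"ty":0,"tz":1,"yaw":0},{"jaw":0.1,"tx":-11,"ty":0,"tz":1,"yaw":0},{"jaw":0.1,"tx":-14,"ty":0,"tz":1,"yaw":0},{"jaw":0.1,"tx":-16,"ty":0,"tz":1,"yaw":0},{"jaw":0.1,"tx":-16,"ty":0,"tz":1,"yaw":0},{"jaw":0.1,"tx":-16,"ty":0,"tz":1,"yaw":0},{"jaw":0.1,"tx":-16,"ty":0,"tz":1,"yaw":0},{"jaw":0.1,"tx":-16,"ty":0,"tz":1,"yaw":0}]}}

```text
clock: 22.62
position: [0.4451, -0.0098, 0.3267]
eef_rot: [-0.0, 0.102, 0.995, 0.0]
contact_force: [-0.1, 0.3, 0.0]
grip_width: 0.903
finger_force: 0.0
```

```bash
python3 - <<'E'
from m import *
c,W=snap("side","side6.png")
for i in range(3):
    c,W=snap("side"); m=masks(c)["red"]; q=W[m]; q=q[(abs(q[:,0]-.605)<.08)&(abs(q[:,1]+.01)<.08)&(q[:,2]>.2)]; print(np.median(q,0),q.min(0),q.max(0),len(q))
p=pts(W,.53,.67,-.09,.07,.11,.13);print("rim",rect(p))
s=ctrl.sense();print(s["position"],s["contact_force"],s["clock"])
cv2.imwrite("pics/p6.png",cv2.resize(cv2.imread("pics/side6.png")[90:390,200:600][:, :],(720,600)))
E
```

```text
[ 0.598083   -0.01730425  0.25769434] [ 0.59042245 -0.02285302  0.2324479 ] [ 0.61116816 -0.00300511  0.26457571] 72
[ 0.59883721 -0.01745886  0.25813291] [ 0.58993957 -0.02328846  0.23591898] [ 0.60999984 -0.00268455  0.2654194 ] 73
[ 0.5990876  -0.0177181   0.25742055] [ 0.59005006 -0.02298613  0.23238619] [0.61088723 0.00097136 0.26479371] 73
rim (array([606.6, -15.1]), array([112.9, 109. ]), 10.3)
[ 0.44488724 -0.00975662  0.32629415] [ 0.28274565 -0.08546384  0.35495271] 22.8167
```

View pics/p6.png

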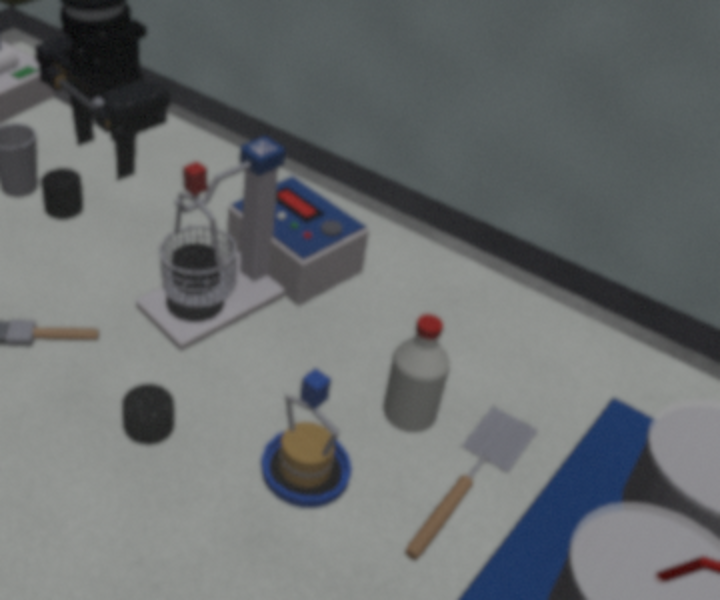

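The basket (198,265) hangs level and still on the hook with the specimen inside. The weight (307,455) stands upright in its dish, and the gripper is clear of everything.

```bash
python3 -c "
from cell import ctrl; print(ctrl.finish_job())"
```

```text
the job is handed in; nothing more can be done
None
```

The check weight is standing upright in its blue dish, and the basket with the specimen is hanging still and released on the hook; I handed the job in at about 23 s of the 58 s limit, but no verdict came back.

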